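# Dial the code on a medicine box and draw its bolt

## Robot

A 6-joint arm with a two-finger parallel gripper is mounted at the origin on a cart in front of the work surface, level with it; the furniture and walls round the work are solid. World frame = base frame: x ahead of the robot, y to its left, z up, the work surface at z = 0. Lengths are in m, angles in degrees, forces in N, time in s.
With the tool pointing down it reaches from about 0.25 to 0.85 m from the base axis. Payload 12.5 kg.
Tool frame: the origin (TCP) lies midway between the tips of the shut fingers; the grasp point (between the pads) lies 19 mm behind it; z points along the fingers, y is the line along which they close (so a half turn about z gives the same grasp; the last joint's range is limited). The gripper opens to 93 mm and grips with 3 to 60 N. Pads are 15 mm wide; open, the fingers measure 128 mm over their backs; the gripper's body (75 mm by 188 mm) begins 65 mm behind the grasp point.
Start: joints at [63.679, 20.094, 94.641, -0, 65.266, -4.847], TCP at [0.201, 0.512, 0.187] pointing down, gripper open.
Joint ranges: [-157.81, 157.81], [-45, 120.19], [0.68, 151.7], [-89.99, 269.99], [4.06, 180], [-164.3, 164.3]. Speed limits (degrees/s): [127.2, 127.2, 159.86, 180, 180, 180].

## Interface

Orientations are given as a 3x3 rotation matrix whose columns are the frame's x, y, z axes.
In Python, from workcell import * gives the robot as it stands.
- The arm moves only by the shell command python3 -m inch 'ROWS' [OPENING] [FORCE]. ROWS is JSON, a list of rows, each an object with "xyz": the shift along the tool's x, y, z in mm, a list of three; "rotation": the turn, a rotation vector about the tool's x, y, z in degrees, a list of three. In form: [{"xyz": [x, y, z], "rotation": [wx, wy, wz]}, ...]. A call has 1 to 12 rows; each row is the pose to reach, as a shift and turn from the pose commanded when the call began, along the tool's axes at that moment; what a row does not reach only later rows make up. A row lasts 1/10 s, in which the tool goes at most 50 mm and 8.59 degrees, less where a joint would pass 70% of its speed; a pose out of reach is approached as far as the arm can. A call with a gripper value outside its range is refused whole. OPENING is the opening, from -1 (shut) to 1 (fully open), set as the call begins (- or left out, the last holds). The fingers move at their own pace and stop on an object; FORCE is the grip in N (left out, the last holds). Time passes only in rows, so rows that repeat a pose let the fingers close. It gives the time, the measured TCP pose, the force, the opening and the grip force at its end, in the units of the state.
- get_obs(): the state, without advancing time (a new reading comes with each control period).
- capture(name): name is "scene" or "top"; returns (picture, depth): 480x640x3 uint8, red, green, blue; 480x640 float32, m along the optical axis (not along the pixel's ray), 0 where there is no reading.
- get_calibration(name): a dict with "fx", "fy", "cx", "cy" (pixels), "extrinsics" (4x4, takes a point from world to camera coordinates). Camera axes: x right, y down, z forward; pixel columns grow to the right and rows downward; lengths in m; the calibration is good to about 2 mm. A picture is of the moment at which its call begins. get_calibration takes no time and is no camera call.
- job_done(): hands the job in; it is judged then, once.
The state is a dict: "clock": time; "joints": joint angles; "joint_velocities": joint speeds; "tau": joint torques, N m; "tcp_pos": TCP position; "orientation": TCP orientation; "wrist_force": force on the tool from outside, world axes, zero at the start; "ft_torque": the same for the moment, N m; "width": opening from 0.0 (shut) to 1.0 (fully open); "gripper_force": force on a finger pad.
Only numpy, scipy, OpenCV 4.12 (cv2) and the standard library are available. Lean on these libraries where they do the work, as an engineer would, in place of code of your own. Each camera call takes 0.05 s, during which the arm holds its last target. There are 200 camera calls.

## Task

Unlock the medicine box: roll its three thumbwheels so that, from the left as the robot sees them, two, five and three dots face straight up, then slide the bolt tab on the lid all the way to the right, away from the wheels. Use a light fingertip, never more than 20 N of push on the box, and do not disturb the bottles, the cup and the tape roll round it.

Things in the scene. Friction and masses are not known exactly. Their poses are not given: they have to be found in the camera images.
- lock_box: Low grey and white medicine box, fixed to the worktop, 80 (x) x 200 (y) x 55 mm (z). Origin under its centre; x points away from the robot, y to the left, z up. Three aluminium thumbwheels in a row along y stand out of the flat lid at x = 0; right of them, also at x = 0, is the bolt tab. Pushing on any part of it, wheels and bolt included, with more than 20 N is not allowed.
- lid_centre (a point): Centre of the flat lid top, 55 mm above the worktop.
- window1 (a point): Middle of the left wheel's window, on the lid top, straight below the wheel's highest point; at (0, +68 mm) in the box's frame. Each wheel is 44 mm in diameter, 18 mm wide, its axle along the box's y. Its top stands 8 to 16 mm above the lid: how much differs from wheel to wheel and is not measured, it must be felt.
- window2 (a point): The same for the middle wheel, at (0, +28 mm). Each wheel sits on a spring: it begins to sink at 2.5 N of press, then gives 1 mm per 5 N, and bottoms after 4 mm.
- window3 (a point): The same for the right wheel, at (0, -12 mm). The wheels' rims are knurled (friction about 1); rolled at the top, a wheel resists with 3 to 4 N before it leaves a click.
- wheel1 (a joint): Angle of the left wheel, rad, endless. Its faces bear 1 to 6 dots; n dots are straight up at (n - 1) x 1.047 (plus or minus turns of 6.283). It grows when the wheel's top is rolled away from the robot (box +x), 23 mm at the rim per face. A spring click draws the wheel to the nearest face: a roll past half a face goes on to the next. Wanted: 2 dots = 1.047.
- wheel2 (a joint): The same for the middle wheel. Wanted: 5 dots = 4.189 rad (or -2.094, and so on).
- wheel3 (a joint): The same for the right wheel. Wanted: 3 dots = 2.094 rad (or -4.189, and so on).
- bolt (a joint): How far the bolt is drawn, m: 0 closed, 0.022 at its stop (a buffer that gives 1 mm per 3.5 N). It slides along the box's -y (to the right) against 2 N of friction, and stays where it is left. Teeth inside stop it within 3 mm unless all three wheels show the code; drawn, it holds the wheels.
- bolt_tab (a point): Centre of the top face of the bolt's square steel tab, 12 x 12 mm and 18 mm high above the lid; the tab stands clear, 27 mm beside the edge of the right wheel when closed, at (0, -54 mm) in the box's frame.
- saline_bottle: White plastic bottle, 66 mm in diameter, 126 mm high, standing left of the box; origin under its centre. Leave it alone.
- sample_cup: Sample cup with screw lid, 61 mm in diameter, 68 mm high, standing left of the box; origin under its centre. Leave it alone.
- dropper_white: Small white dropper bottle, 26 mm in diameter, 72 mm high, standing right of the box; origin under its centre. Leave it alone.
- tape_roll: Roll of paper tape lying flat behind the box, 59 mm in diameter, 19 mm high; origin under its centre. Leave it alone.

How it is judged (in metres and radians):
On the way:
1. all three wheels show the code while the bolt is still closed ((value of joint wheel1 between -11.669 and -11.369 rad or value of joint wheel1 between -5.386 and -5.086 rad or value of joint wheel1 between 0.897 and 1.197 rad or value of joint wheel1 between 7.18 and 7.48 rad or value of joint wheel1 between 13.464 and 13.764 rad) and (value of joint wheel2 between -8.528 and -8.228 rad or value of joint wheel2 between -2.244 and -1.944 rad or value of joint wheel2 between 4.039 and 4.339 rad or value of joint wheel2 between 10.322 and 10.622 rad or value of joint wheel2 between 16.605 and 16.905 rad) and (value of joint wheel3 between -10.622 and -10.322 rad or value of joint wheel3 between -4.339 and -4.039 rad or value of joint wheel3 between 1.944 and 2.244 rad or value of joint wheel3 between 8.228 and 8.528 rad or value of joint wheel3 between 14.511 and 14.811 rad) and value of joint bolt below 0.004 m), for 0.2 s.
At the end, for the whole second after the job is handed in: The wheels show 2, 5 and 3 dots straight up (within 0.15 rad), the bolt is drawn at least 18 mm of its 22 mm and at rest ((value of joint wheel1 between -11.669 and -11.369 rad or value of joint wheel1 between -5.386 and -5.086 rad or value of joint wheel1 between 0.897 and 1.197 rad or value of joint wheel1 between 7.18 and 7.48 rad or value of joint wheel1 between 13.464 and 13.764 rad) and (value of joint wheel2 between -8.528 and -8.228 rad or value of joint wheel2 between -2.244 and -1.944 rad or value of joint wheel2 between 4.039 and 4.339 rad or value of joint wheel2 between 10.322 and 10.622 rad or value of joint wheel2 between 16.605 and 16.905 rad) and (value of joint wheel3 between -10.622 and -10.322 rad or value of joint wheel3 between -4.339 and -4.039 rad or value of joint wheel3 between 1.944 and 2.244 rad or value of joint wheel3 between 8.228 and 8.528 rad or value of joint wheel3 between 14.511 and 14.811 rad) and value of joint bolt above 0.018 m and not (velocity of joint bolt above 0.01 m/s or velocity of joint bolt below -0.01 m/s)); the robot touches nothing.
It fails at once if the robot pushes on the box, its wheels or its bolt with more than 20 N (contact force between lock_box and the fingers above 20 N or contact force between lock_box and the arm above 20 N).
It fails at once if the saline_bottle is moved or tipped (distance of saline_bottle from where it was at the start of the episode above 0.01 m or angle between saline_bottle's own z axis and vertical above 0.2 rad).
It fails at once if the sample_cup is moved or tipped (distance of sample_cup from where it was at the start of the episode above 0.01 m or angle between sample_cup's own z axis and vertical above 0.2 rad).
It fails at once if the dropper_white is moved or tipped (distance of dropper_white from where it was at the start of the episode above 0.01 m or angle between dropper_white's own z axis and vertical above 0.2 rad).
It fails at once if the tape_roll is moved or tipped (distance of tape_roll from where it was at the start of the episode above 0.01 m or angle between tape_roll's own z axis and vertical above 0.2 rad).
It also fails if it takes over 67 s, if anything falls off the work surface, if the arm or the gripper's body presses on something with over 40 N, if the wrist force passes 120 N, or if a joint passes its speed limit or range.

## Working session

There is one attempt and no reset: what is moved stays moved. The work goes in short steps, Python scripts to look and compute and a shell command to move; the robot and the scene stay as the last step left them, time stands still between calls to the robot, and variables do not carry over. Pictures are saved under pics/ and viewed, at most 10 in all, crops included, and the job is handed in when it is done.

```bash
mkdir -p pics
python3 - <<'E'
from workcell import *
import cv2,numpy as np
o=get_obs();print({k:np.round(v,3).tolist() for k,v in o.items()})
for n in("scene","top"):
    p,d=capture(n);np.savez(f"{n}.npz",p=p,d=d);cv2.imwrite(f"pics/{n}0.png",p[:,:,::-1]);c=get_calibration(n);print(c)
E
```

```text
{'clock': 0.0, 'joints': [63.679, 20.125, 94.676, 0.001, 65.263, -4.848], 'joint_velocities': [-0.046, -0.022, 0.006, -0.098, -0.009, 0.155], 'tau': [0.001, -49.732, -28.527, 0.07, 0.026, -0.0], 'tcp_pos': [0.201, 0.512, 0.186], 'orientation': [[-0.931, 0.366, -0.001], [0.366, 0.931, -0.001], [0.0, -0.001, -1.0]], 'wrist_force': [-0.182, 0.007, -0.195], 'ft_torque': [0.027, -0.0, 0.007], 'gripper_force': 0.0, 'width': 0.999}
{'fx': 440.7227070227427, 'fy': 440.7227070227427, 'cx': 314.6409335891848, 'cy': 242.89742237116488, 'extrinsics': array([[-0.48743927, -0.87310284,  0.00971522,  0.4812924 ],
       [-0.37225028,  0.19773089, -0.90682535,  0.17361276],
       [ 0.78983079, -0.44563878, -0.42139458,  0.65244629],
       [ 0.        ,  0.        ,  0.        ,  1.        ]])}
{'fx': 447.99894045482944, 'fy': 447.99894045482944, 'cx': 316.23039370163906, 'cy': 239.117674744923, 'extrinsics': array([[-1.05214000e-03, -9.99904882e-01,  1.37521201e-02,
         2.93334408e-01],
       [-9.98426604e-01,  2.79381547e-04, -5.60735068e-02,
         4.59839344e-01],
       [ 5.60643311e-02, -1.37894797e-02, -9.98331929e-01,
         8.89113848e-01],
       [ 0.00000000e+00,  0.00000000e+00,  0.00000000e+00,
         1.00000000e+00]])}
```

View pics/top0.png

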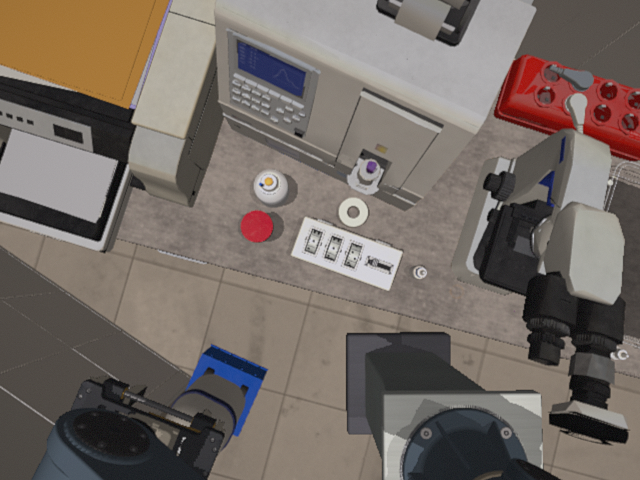

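View pics/scene0.png

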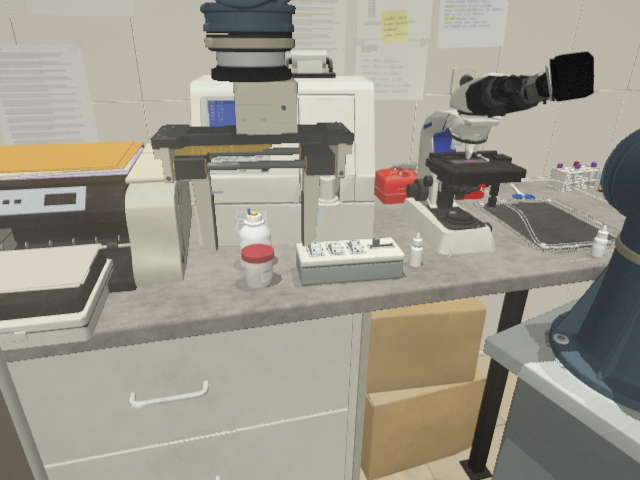

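The top view shows the box with lid corners near (305,218), (404,250), (391,290) and (292,258). The red cup is at (257,226), the bottle at (270,185), the tape at (353,211) and the dropper at (420,272). In the scene view the box is at (350,260).

```bash
cat > h.py <<'E'
import numpy as np,cv2
from workcell import *
def ray(n,uv,z):
    c=get_calibration(n);E=c["extrinsics"];R,t=E[:3,:3],E[:3,3]
    d=R.T@np.array([(uv[0]-c["cx"])/c["fx"],(uv[1]-c["cy"])/c["fy"],1]);o=-R.T@t
    return o+d*(z-o[2])/d[2]
def proj(n,P):
    c=get_calibration(n);q=c["extrinsics"]@np.append(P,1)
    return np.array([c["fx"]*q[0]/q[2]+c["cx"],c["fy"]*q[1]/q[2]+c["cy"]])
E
python3 - <<'E'
from h import *
p=np.load("top.npz")["p"];d=np.load("top.npz")["d"]
m=(p.min(2)>200).astype(np.uint8);m[:210]=0;m[300:]=0;m[:,:285]=0;m[:,410:]=0
m=cv2.morphologyEx(m,cv2.MORPH_CLOSE,np.ones((15,15)))
cs,_=cv2.findContours(m,0,2);c=max(cs,key=cv2.contourArea)
hull=cv2.convexHull(c);r=cv2.minAreaRect(hull);b=cv2.boxPoints(r);print(b)
W=np.array([ray("top",q,.055) for q in b]);print(W.round(4),W.mean(0),[np.linalg.norm(W[i]-W[i-1]).round(4) for i in range(4)])
for i in range(4):
    e=W[i]-W[i-1]
    if np.linalg.norm(e)>.15: print(np.degrees(np.arctan2(e[1],e[0])))
E
python3 - <<'E'
import cv2
a=cv2.imread("pics/top0.png")[205:300,285:435];b=cv2.imread("pics/scene0.png")[228:290,290:430]
a=cv2.resize(a,(450,285),interpolation=2);a=cv2.resize(cv2.imread("pics/top0.png")[212:296,288:408],(800,560),interpolation=2)
cv2.imwrite("pics/a.png",a);cv2.imwrite("pics/b.png",cv2.resize(b,(800,354),interpolation=2))
E
```

```text
[[291.41714 254.36856]
 [314.282   191.26161]
 [410.99222 226.30154]
 [388.12735 289.4085 ]]
[[0.4285 0.3409 0.055 ]
 [0.5497 0.2973 0.055 ]
 [0.4821 0.1117 0.055 ]
 [0.3617 0.1569 0.055 ]] [0.45549149 0.22673045 0.055     ] [np.float64(0.1957), np.float64(0.1288), np.float64(0.1974), np.float64(0.1286)]
70.05322984435168
-110.00006741866792
```

View pics/a.png

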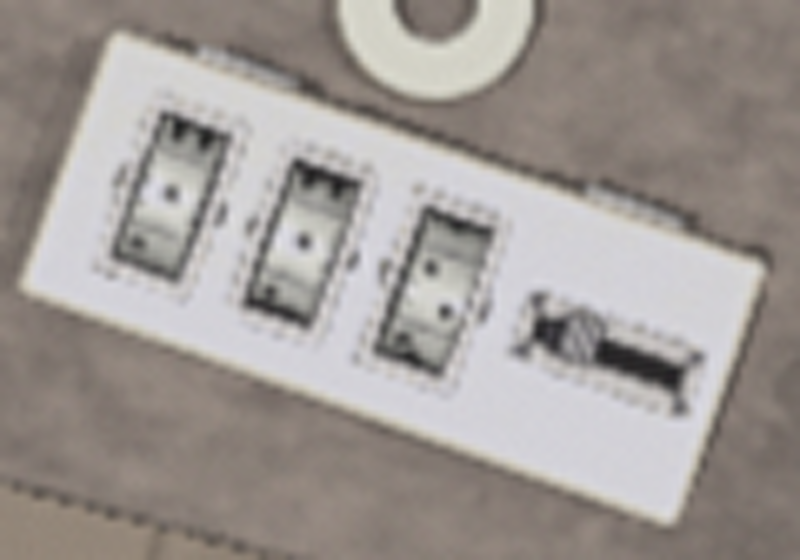

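View pics/b.png

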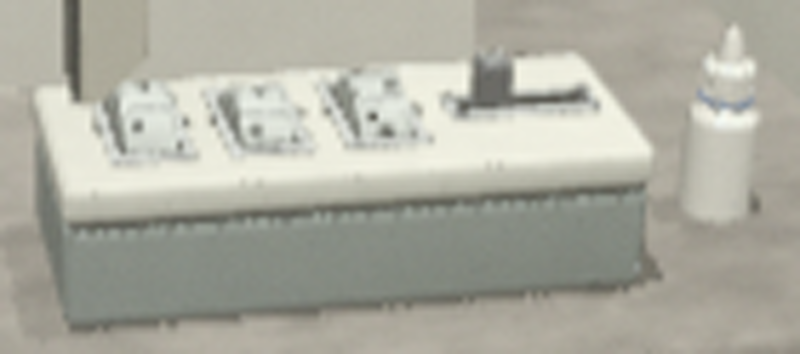

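The enlargements show one dot up on wheel 1, one on wheel 2 and two on wheel 3. The faces before them, at the back, fit: 6, 6 and 1. So the wheels need +1, −2 and +1 faces. In the crop the lid corners are (118,35), (768,262), (672,525) and (22,288), and the tab is at (583,338).

Run:
```python
from h import *
px=np.array([[118,35],[768,262],[672,525],[22,288]])/6.6667+[288,212]
W=np.array([ray("top",q,.055) for q in px]);c=W.mean(0)
by=(W[0]-W[1])+(W[3]-W[2]);by[2]=0;by/=np.linalg.norm(by);bx=np.array([by[1],-by[0],0])
print(W.round(4),c.round(4),"sides",[np.linalg.norm(W[i]-W[i-1]).round(4) for i in range(4)],"yaw",np.degrees(np.arctan2(bx[1],bx[0])))
# checks: wheel centre dots and tab
for n,q,z in(("w1",(170,193),.067),("w2",(303,240),.067),("w3",(438,290),.067),("tab",(583,338),.073)):
    v=ray("top",np.array(q)/6.6667+[288,212],z)-c;print(n,(v@bx*1000).round(1),(v@by*1000).round(1))
for y in(68,28,-12,-34.5):print(y,(c+by*y/1000).round(4))
np.savez("box.npz",c=c,bx=bx,by=by)
# tall things near
k=get_calibration("top");E=k["extrinsics"]
d=np.load("top.npz")["d"];v,u=np.mgrid[:480,:640]
P=np.stack([(u-k["cx"])/k["fx"]*d,(v-k["cy"])/k["fy"]*d,d],-1)[d>0]
X=(P-E[:3,3])@E[:3,:3]
B=np.stack([(X-c)@bx,(X-c)@by,X[:,2]],-1)
for y0 in np.arange(-.12,.16,.04):
    s=B[(abs(B[:,1]-y0)<.02)&(B[:,2]>.1)&(B[:,0]>0)&(B[:,0]<.4)]
    print(y0.round(2),s[s[:,0].argsort()][[0,5,20]].round(3).tolist() if len(s)>20 else len(s))
```

```text
[[0.4995 0.3138 0.055 ]
 [0.4342 0.1273 0.055 ]
 [0.3591 0.1557 0.055 ]
 [0.4269 0.3412 0.055 ]] [0.4299 0.2345 0.055 ] sides [np.float64(0.0776), np.float64(0.1976), np.float64(0.0802), np.float64(0.1975)] yaw -19.68608389908389
w1 0.4 68.6
w2 0.5 28.8
w3 0.0 -11.8
tab 0.7 -54.1
68 [0.4528 0.2985 0.055 ]
28 [0.4394 0.2608 0.055 ]
-12 [0.4259 0.2232 0.055 ]
-34.5 [0.4183 0.202  0.055 ]
-0.12 [[0.3, -0.1, 0.342], [0.313, -0.1, 0.344], [0.326, -0.101, 0.344]]
-0.08 [[0.122, -0.082, 0.103], [0.124, -0.071, 0.102], [0.125, -0.075, 0.102]]
-0.04 [[0.124, -0.056, 0.102], [0.125, -0.037, 0.147], [0.126, -0.03, 0.141]]
0.0 [[0.11, 0.011, 0.104], [0.111, 0.019, 0.103], [0.113, 0.001, 0.106]]
0.04 [[0.111, 0.024, 0.103], [0.112, 0.031, 0.105], [0.114, 0.024, 0.106]]
0.08 [[0.133, 0.061, 0.117], [0.134, 0.061, 0.147], [0.135, 0.068, 0.109]]
0.12 [[0.139, 0.1, 0.114], [0.142, 0.113, 0.101], [0.144, 0.103, 0.131]]
0.16 [[0.056, 0.173, 0.1], [0.058, 0.173, 0.109], [0.062, 0.178, 0.107]]
```

The box pose is consistent: the sides measure 198 x 79 mm, and the wheels and tab land within 1 mm of their stated places. I'll turn the tool so its y lies along box x, shut the fingers and go above wheel 1.

```bash
R='{"xyz":[-302,-107,30],"rotation":[0,0,88.2]}'; python3 -m inch '[{"xyz":[-302,-107,30],"rotation":[0,0,88.2]},{"xyz":[-302,-107,30],"rotation":[0,0,88.2]},{"xyz":[-302,-107,30],"rotation":[0,0,88.2]},{"xyz":[-302,-107,30],"rotation":[0,0,88.2]},{"xyz":[-302,-107,30],"rotation":[0,0,88.2]},{"xyz":[-302,-107,30],"rotation":[0,0,88.2]},{"xyz":[-302,-107,30],"rotation":[0,0,88.2]},{"xyz":[-302,-107,30],"rotation":[0,0,88.2]},{"xyz":[-302,-107,30],"rotation":[0,0,88.2]},{"xyz":[-302,-107,30],"rotation":[0,0,88.2]},{"xyz":[-302,-107,30],"rotation":[0,0,88.2]},{"xyz":[-302,-107,30],"rotation":[0,0,88.2]}]' -1 20
cat > st.py <<'E'
from h import *
b=np.load("box.npz");o=get_obs();p=np.array(o["tcp_pos"]);v=(p-b["c"])*1000
f=np.array(o["wrist_force"]);R=np.array(o["orientation"])
print("t",round(o["clock"],2),"box x,y",(v@b["bx"]).round(1),(v@b["by"]).round(1),"z",(p[2]*1000).round(1),"F bx,by,z",(f@b["bx"]).round(1),(f@b["by"]).round(1),f[2].round(1),"w",round(o["width"],3),"toolx.by",(R[:,0]@b["by"]).round(3),(R[:,0]@b["bx"]).round(3),"tilt",R[2].round(3))
E
python3 st.py
```

```text
clock: 1.3
tcp_pos: [0.4431, 0.3016, 0.1567]
orientation: [[0.337, 0.941, -0.0], [0.941, -0.337, -0.0], [-0.0, -0.0, -1.0]]
wrist_force: [0.0, -0.7, -0.1]
width: 0.023
gripper_force: 0.0
t 1.3 box x,y -10.2 67.6 z 156.7 F bx,by,z 0.3 -0.7 -0.1 w 0.023 toolx.by 1.0 0.0 tilt [-0. -0. -1.]
```

```bash
python3 -m inch '[{"xyz":[0,0,40],"rotation":[0,0,0]},{"xyz":[0.5,0,75],"rotation":[0,0,0]},{"xyz":[0.5,0,83],"rotation":[0,0,0]},{"xyz":[0.5,0,83],"rotation":[0,0,0]},{"xyz":[0.5,0,83],"rotation":[0,0,0]}]' >/dev/null; python3 st.py
python3 -m inch '[{"xyz":[0,0,1],"rotation":[0,0,0]},{"xyz":[0,0,2],"rotation":[0,0,0]},{"xyz":[0,0,2],"rotation":[0,0,0]}]' >/dev/null;python3 st.py
```

```text
t 1.8 box x,y -9.6 68.9 z 75.3 F bx,by,z 0.4 0.5 0.1 w 0.006 toolx.by 1.0 -0.001 tilt [ 0.001  0.001 -1.   ]
t 2.1 box x,y -10.0 68.5 z 72.5 F bx,by,z 0.4 -0.3 0.9 w 0.004 toolx.by 1.0 -0.0 tilt [ 0.001  0.001 -1.   ]
```

```bash
python3 -m inch '[{"xyz":[0,0,1],"rotation":[0,0,0]},{"xyz":[0,0,1.5],"rotation":[0,0,0]},{"xyz":[0,0,1.5],"rotation":[0,0,0]}]' >/dev/null; python3 st.py
```

```text
t 2.4 box x,y -10.2 68.2 z 70.4 F bx,by,z -0.4 -0.1 0.2 w 0.007 toolx.by 1.0 -0.0 tilt [-0. -0. -1.]
```

```bash
python3 -m inch '[{"xyz":[0,0,1],"rotation":[0,0,0]},{"xyz":[0,0,1.5],"rotation":[0,0,0]},{"xyz":[0,0,1.5],"rotation":[0,0,0]}]' >/dev/null; python3 st.py
```

```text
t 2.7 box x,y -10.2 68.2 z 68.8 F bx,by,z 0.3 -0.1 1.3 w 0.003 toolx.by 1.0 -0.0 tilt [-0. -0. -1.]
```

```bash
echo 'import sys;sys.exit(int(abs(f[2])>3.0))' >> st.py
python3 -m inch '[{"xyz":[0,0,1],"rotation":[0,0,0]},{"xyz":[0,0,1.5],"rotation":[0,0,0]},{"xyz":[0,0,1.5],"rotation":[0,0,0]}]' >/dev/null; python3 st.py && python3 -m inch '[{"xyz":[0,0,1],"rotation":[0,0,0]},{"xyz":[0,0,1.5],"rotation":[0,0,0]},{"xyz":[0,0,1.5],"rotation":[0,0,0]}]' >/dev/null && python3 st.py && python3 -m inch '[{"xyz":[0,0,1],"rotation":[0,0,0]},{"xyz":[0,0,1.5],"rotation":[0,0,0]},{"xyz":[0,0,1.5],"rotation":[0,0,0]}]' >/dev/null && python3 st.py
```

```text
t 3.0 box x,y -10.2 68.2 z 67.3 F bx,by,z -0.2 -0.5 0.6 w 0.003 toolx.by 1.0 -0.0 tilt [-0. -0. -1.]
t 3.3 box x,y -10.2 68.2 z 65.8 F bx,by,z 0.3 -0.6 -0.5 w 0.007 toolx.by 1.0 -0.0 tilt [-0. -0. -1.]
t 3.6 box x,y -10.2 68.2 z 64.3 F bx,by,z 0.3 0.1 -0.5 w 0.007 toolx.by 1.0 -0.0 tilt [-0. -0. -1.]
```

```bash
python3 -m inch '[{"xyz":[0,0,1],"rotation":[0,0,0]},{"xyz":[0,0,1],"rotation":[0,0,0]}]' >/dev/null; python3 st.py && python3 -m inch '[{"xyz":[0,0,1],"rotation":[0,0,0]},{"xyz":[0,0,1],"rotation":[0,0,0]}]' >/dev/null && python3 st.py
```

```text
t 3.8 box x,y -10.2 68.2 z 63.3 F bx,by,z -0.3 -0.4 -0.5 w 0.004 toolx.by 1.0 -0.0 tilt [-0. -0. -1.]
t 4.0 box x,y -10.2 68.2 z 62.3 F bx,by,z 0.5 -1.0 0.3 w 0.005 toolx.by 1.0 -0.0 tilt [-0. -0. -1.]
```

No contact this low means the tip is short along box x. I'll feel from the wheel's centre instead.

```bash
python3 -m inch '[{"xyz":[0,0,-9],"rotation":[0,0,0]},{"xyz":[0,10,-9],"rotation":[0,0,0]},{"xyz":[0,10,-9],"rotation":[0,0,0]}]' >/dev/null; python3 st.py && python3 -m inch '[{"xyz":[0,0,1],"rotation":[0,0,0]},{"xyz":[0,0,1.5],"rotation":[0,0,0]},{"xyz":[0,0,1.5],"rotation":[0,0,0]}]' >/dev/null && python3 st.py && python3 -m inch '[{"xyz":[0,0,1],"rotation":[0,0,0]},{"xyz":[0,0,1.5],"rotation":[0,0,0]},{"xyz":[0,0,1.5],"rotation":[0,0,0]}]' >/dev/null && python3 st.py && python3 -m inch '[{"xyz":[0,0,1],"rotation":[0,0,0]},{"xyz":[0,0,1.5],"rotation":[0,0,0]},{"xyz":[0,0,1.5],"rotation":[0,0,0]}]' >/dev/null && python3 st.py && python3 -m inch '[{"xyz":[0,0,1],"rotation":[0,0,0]},{"xyz":[0,0,1.5],"rotation":[0,0,0]},{"xyz":[0,0,1.5],"rotation":[0,0,0]}]' >/dev/null && python3 st.py && python3 -m inch '[{"xyz":[0,0,1],"rotation":[0,0,0]},{"xyz":[0,0,1],"rotation":[0,0,0]}]' >/dev/null && python3 st.py && python3 -m inch '[{"xyz":[0,0,1],"rotation":[0,0,0]},{"xyz":[0,0,1],"rotation":[0,0,0]}]' >/dev/null && python3 st.py
```

```text
t 4.3 box x,y 1.2 68.6 z 72.0 F bx,by,z 0.8 -0.4 0.5 w 0.003 toolx.by 1.0 0.0 tilt [ 0.001  0.001 -1.   ]
t 4.6 box x,y -0.4 68.1 z 69.7 F bx,by,z -0.2 1.0 -0.4 w 0.011 toolx.by 1.0 -0.0 tilt [-0. -0. -1.]
t 4.9 box x,y -0.2 68.2 z 68.3 F bx,by,z -0.6 -0.2 -0.0 w 0.004 toolx.by 1.0 -0.0 tilt [-0. -0. -1.]
t 5.2 box x,y -0.2 68.2 z 66.8 F bx,by,z 0.2 0.0 -0.1 w 0.005 toolx.by 1.0 -0.0 tilt [-0. -0. -1.]
t 5.5 box x,y -0.2 68.2 z 65.3 F bx,by,z 0.0 -0.0 -1.4 w 0.005 toolx.by 1.0 -0.0 tilt [-0. -0. -1.]
t 5.7 box x,y -0.2 68.2 z 64.3 F bx,by,z -0.2 0.6 0.2 w 0.003 toolx.by 1.0 -0.0 tilt [-0. -0. -1.]
t 5.9 box x,y -0.2 68.2 z 63.3 F bx,by,z 0.1 0.7 -0.3 w 0.005 toolx.by 1.0 -0.0 tilt [-0. -0. -1.]
```

```bash
python3 -m inch '[{"xyz":[0,0,1],"rotation":[0,0,0]},{"xyz":[0,0,1],"rotation":[0,0,0]}]' >/dev/null; python3 st.py && python3 -m inch '[{"xyz":[0,0,1],"rotation":[0,0,0]},{"xyz":[0,0,1],"rotation":[0,0,0]}]' >/dev/null && python3 st.py &&  python3 -m inch '[{"xyz":[0,0,1],"rotation":[0,0,0]},{"xyz":[0,0,1],"rotation":[0,0,0]}]' >/dev/null && python3 st.py
```

```text
t 6.1 box x,y -0.2 68.2 z 62.3 F bx,by,z -0.4 -0.3 0.3 w 0.003 toolx.by 1.0 -0.0 tilt [-0. -0. -1.]
t 6.3 box x,y -0.2 68.2 z 61.3 F bx,by,z 0.7 -0.3 0.4 w 0.003 toolx.by 1.0 -0.0 tilt [-0. -0. -1.]
t 6.5 box x,y -0.2 68.2 z 60.3 F bx,by,z 0.2 0.3 -0.8 w 0.007 toolx.by 1.0 -0.0 tilt [-0. -0. -1.]
```

Run:
```python
from h import *
p,d=capture("scene");q,_=capture("top")
a=cv2.resize(p[180:300,270:430],(800,600),interpolation=2)
cv2.imwrite("pics/c.png",a[:,:,::-1]);cv2.imwrite("pics/full2.png",p[:,:,::-1])
b=np.load("box.npz")
print([((proj("scene",b["c"]+b["by"]*y/1000+[0,0,z])-[270,180])*5).round() for y,z in((68,0),(68,.005),(28,0),(-12,0))])
```

```text
[array([224., 351.]), array([225., 339.]), array([325., 345.]), array([425., 338.])]
```

View pics/c.png

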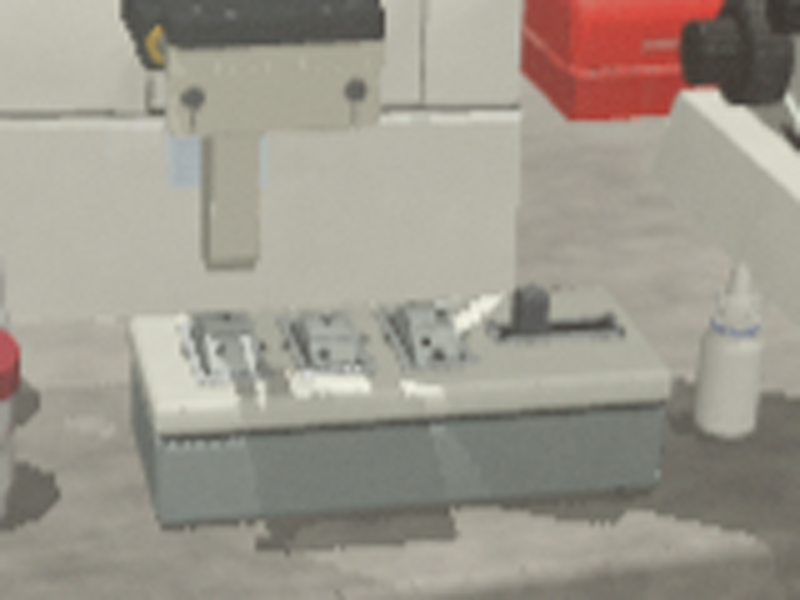

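The fingertip shows at (230,268), well above the wheel window at (224,351). That disagrees with a TCP height of 60 mm, so I'll check it with depth.

```bash
cat > tip.py <<'E'
from h import *
b=np.load("box.npz")
def cloud(n):
    p,d=capture(n)
    k=get_calibration(n);E=k["extrinsics"];v,u=np.mgrid[:480,:640]
    P=np.stack([(u-k["cx"])/k["fx"]*d,(v-k["cy"])/k["fy"]*d,d],-1)
    X=(P-E[:3,3])@E[:3,:3];X[d==0]=np.nan
    return p,np.stack([(X-b["c"])@b["bx"],(X-b["c"])@b["by"],X[...,2]],-1)*1000
E
python3 - <<'E'
from tip import *
p,B=cloud("scene")
for r,c in((262,230),(240,230),(200,230),(262,215),(262,250),(150,230),(330,235),(350,325),(400,150),(400,400)):
    print(r,c,B[180+r//5,270+c//5].round(1))
o=get_obs();print(o["tcp_pos"],o["joints"],o["width"])
E
python3 st.py
```

```text
262 230 [-14.1  68.7  99.6]
240 230 [-15.7  69.1 108.4]
200 230 [-16.7  69.4 124.8]
262 215 [-9.3 73.6 97.8]
262 250 [-12.8  60.9  98.6]
150 230 [-20.3  70.3 145.8]
330 235 [-10.4  65.8  68.8]
350 325 [-18.2  32.2  61.7]
400 150 [-33.7 101.7  53.4]
400 400 [-40.1   7.6  49.5]
[0.45276284 0.29879187 0.06042775] [ 2.85055892e+01  2.88028338e+01  1.01837746e+02 -2.21525763e-03
  4.93607138e+01  4.81800161e+01] 0.0019355034418409298
t 6.65 box x,y -0.2 68.2 z 60.4 F bx,by,z 0.5 0.3 0.6 w 0.002 toolx.by 1.0 -0.0 tilt [-0.  0. -1.]
```

```bash
python3 - <<'E'
from h import *
f=np.load("scene.npz");d=f["d"];p=f["p"];k=get_calibration("scene");E=k["extrinsics"]
print("proj tcp0",proj("scene",np.array([.201,.512,.186])))
for c in(195,205,300,310,318):
  for r in range(180,262,8):
    z=d[r,c];X=E[:3,:3].T@(np.array([(c-k["cx"])/k["fx"],(r-k["cy"])/k["fy"],1])*z-E[:3,3]);print(c,r,X.round(3),p[r,c]) if np.linalg.norm(X[:2]-[.201,.512])<.12 else 0
E
python3 - <<'E'
from tip import *
p,B=cloud("top");S=B[(abs(B[...,1]-68)<40)&(abs(B[...,0])<60)]
p,B=cloud("scene");S=B[(abs(B[...,1]-68)<12)&(abs(B[...,0])<30)&(B[...,2]>60)]
print(np.histogram(S[:,2],bins=range(60,160,5)))
E
```

```text
proj tcp0 [260.57888948 270.28379385]
195 180 [0.214 0.572 0.298] [167 163 146]
195 188 [0.215 0.573 0.289] [170 169 152]
195 196 [0.215 0.574 0.281] [168 166 150]
205 180 [0.212 0.563 0.297] [164 161 145]
205 188 [0.209 0.564 0.29 ] [171 168 153]
205 196 [0.212 0.564 0.28 ] [170 167 151]
205 204 [0.211 0.565 0.272] [170 167 151]
205 212 [0.213 0.566 0.263] [171 168 153]
205 220 [0.211 0.567 0.255] [171 169 153]
205 228 [0.213 0.567 0.245] [170 167 151]
205 236 [0.213 0.568 0.236] [171 168 152]
205 244 [0.213 0.569 0.227] [170 167 152]
310 180 [0.171 0.465 0.294] [171 168 154]
310 188 [0.172 0.464 0.285] [172 170 153]
310 196 [0.172 0.464 0.277] [171 169 153]
310 204 [0.172 0.464 0.268] [171 169 152]
310 212 [0.173 0.463 0.258] [173 169 154]
310 220 [0.171 0.464 0.25 ] [171 169 152]
310 228 [0.171 0.464 0.24 ] [172 170 153]
310 236 [0.173 0.463 0.23 ] [173 170 155]
318 180 [0.17  0.456 0.294] [172 169 155]
318 188 [0.169 0.456 0.285] [167 165 148]
318 196 [0.169 0.456 0.276] [161 158 144]
(array([38, 41, 35,  0,  0,  0,  9, 16, 24, 27, 28, 29, 31, 29, 31, 30, 28,
       26, 10]), array([ 60,  65,  70,  75,  80,  85,  90,  95, 100, 105, 110, 115, 120,
       125, 130, 135, 140, 145, 150, 155]))
```

Both depth checks, gripper open and shut, put the real tips about 35–37 mm above the reported TCP, so that reported height has a bias. The lateral position fits. The tip is now at z ≈ 95, so I'll go down from there by feel, starting at box x = −10.

```bash
python3 -m inch '[{"xyz":[0,-10,5],"rotation":[0,0,0]},{"xyz":[0,-10,14],"rotation":[0,0,0]},{"xyz":[0,-10,17],"rotation":[0,0,0]},{"xyz":[0,-10,17],"rotation":[0,0,0]}]' >/dev/null; python3 st.py && python3 -m inch '[{"xyz":[0,0,1],"rotation":[0,0,0]},{"xyz":[0,0,1.5],"rotation":[0,0,0]},{"xyz":[0,0,1.5],"rotation":[0,0,0]}]' >/dev/null && python3 st.py && python3 -m inch '[{"xyz":[0,0,1],"rotation":[0,0,0]},{"xyz":[0,0,1.5],"rotation":[0,0,0]},{"xyz":[0,0,1.5],"rotation":[0,0,0]}]' >/dev/null && python3 st.py && python3 -m inch '[{"xyz":[0,0,1],"rotation":[0,0,0]},{"xyz":[0,0,1.5],"rotation":[0,0,0]},{"xyz":[0,0,1.5],"rotation":[0,0,0]}]' >/dev/null && python3 st.py && python3 -m inch '[{"xyz":[0,0,1],"rotation":[0,0,0]},{"xyz":[0,0,1.5],"rotation":[0,0,0]},{"xyz":[0,0,1.5],"rotation":[0,0,0]}]' >/dev/null && python3 st.py
```

```text
t 7.15 box x,y -10.5 67.9 z 42.6 F bx,by,z -0.6 -0.0 0.0 w 0.005 toolx.by 1.0 -0.0 tilt [-0.001 -0.001 -1.   ]
t 7.45 box x,y -10.1 68.3 z 42.0 F bx,by,z -0.4 0.0 -0.2 w 0.003 toolx.by 1.0 -0.0 tilt [ 0.  0. -1.]
t 7.75 box x,y -10.2 68.2 z 40.4 F bx,by,z 0.4 0.7 0.3 w 0.003 toolx.by 1.0 -0.0 tilt [-0. -0. -1.]
t 8.05 box x,y -10.2 68.2 z 38.8 F bx,by,z -0.4 -0.4 -0.3 w 0.007 toolx.by 1.0 -0.0 tilt [-0. -0. -1.]
t 8.35 box x,y -10.1 68.3 z 37.6 F bx,by,z 0.3 -1.0 3.8 w 0.005 toolx.by 1.0 -0.0 tilt [ 0.  0. -1.]
```

```bash
python3 -m inch '[{"xyz":[0,0,0.5],"rotation":[0,0,0]},{"xyz":[0,0,0.9],"rotation":[0,0,0]},{"xyz":[0,0,0.9],"rotation":[0,0,0]}]' >/dev/null; python3 st.py
```

```text
t 8.65 box x,y -10.1 68.4 z 36.8 F bx,by,z -1.3 -1.9 7.0 w 0.009 toolx.by 1.0 -0.0 tilt [ 0.  0. -1.]
```

```bash
python3 -m inch '[{"xyz":[0,2,0.5],"rotation":[0,0,0]},{"xyz":[0,4,0.5],"rotation":[0,0,0]},{"xyz":[0,6,0.5],"rotation":[0,0,0]}]' >/dev/null; python3 st.py;  python3 -m inch '[{"xyz":[0,2,0],"rotation":[0,0,0]},{"xyz":[0,4,0],"rotation":[0,0,0]},{"xyz":[0,6,0],"rotation":[0,0,0]}]' >/dev/null; python3 st.py
```

```text
t 8.95 box x,y -4.4 68.4 z 36.6 F bx,by,z -3.5 -2.4 11.0 w 0.004 toolx.by 1.0 -0.0 tilt [ 0. -0. -1.]
t 9.25 box x,y 2.3 68.5 z 36.8 F bx,by,z -0.1 -2.8 11.4 w 0.002 toolx.by 1.0 -0.0 tilt [ 0.001  0.001 -1.   ]
```

```bash
python3 -m inch '[{"xyz":[0,3,0],"rotation":[0,0,0]},{"xyz":[0,6,0],"rotation":[0,0,0]},{"xyz":[0,9,0],"rotation":[0,0,0]}]' >/dev/null; python3 st.py;  python3 -m inch '[{"xyz":[0,0,-4],"rotation":[0,0,0]},{"xyz":[0,0,-20],"rotation":[0,0,0]},{"xyz":[0,0,-20],"rotation":[0,0,0]}]' >/dev/null; python3 st.py
```

```text
t 9.55 box x,y 12.0 68.5 z 36.8 F bx,by,z 2.5 -2.2 6.3 w 0.005 toolx.by 1.0 -0.0 tilt [ 0.001  0.002 -1.   ]
t 9.85 box x,y 11.2 68.9 z 57.3 F bx,by,z -0.2 0.5 0.3 w 0.005 toolx.by 1.0 -0.0 tilt [ 0.002  0.001 -1.   ]
```

```bash
python3 -m inch '[{"xyz":[-40,-1,0],"rotation":[0,0,0]},{"xyz":[-40,-1,8],"rotation":[0,0,0]},{"xyz":[-40,-1,11],"rotation":[0,0,0]},{"xyz":[-40,-1,11],"rotation":[0,0,0]}]' >/dev/null; python3 st.py && python3 -m inch '[{"xyz":[0,0,1],"rotation":[0,0,0]},{"xyz":[0,0,1.5],"rotation":[0,0,0]},{"xyz":[0,0,1.5],"rotation":[0,0,0]}]' >/dev/null && python3 st.py && python3 -m inch '[{"xyz":[0,0,1],"rotation":[0,0,0]},{"xyz":[0,0,1.5],"rotation":[0,0,0]},{"xyz":[0,0,1.5],"rotation":[0,0,0]}]' >/dev/null && python3 st.py && python3 -m inch '[{"xyz":[0,0,1],"rotation":[0,0,0]},{"xyz":[0,0,1.5],"rotation":[0,0,0]},{"xyz":[0,0,1.5],"rotation":[0,0,0]}]' >/dev/null && python3 st.py && python3 -m inch '[{"xyz":[0,0,1],"rotation":[0,0,0]},{"xyz":[0,0,1.5],"rotation":[0,0,0]},{"xyz":[0,0,1.5],"rotation":[0,0,0]}]' >/dev/null && python3 st.py && python3 -m inch '[{"xyz":[0,0,1],"rotation":[0,0,0]},{"xyz":[0,0,1.5],"rotation":[0,0,0]},{"xyz":[0,0,1.5],"rotation":[0,0,0]}]' >/dev/null && python3 st.py && python3 -m inch '[{"xyz":[0,0,1],"rotation":[0,0,0]},{"xyz":[0,0,1.5],"rotation":[0,0,0]},{"xyz":[0,0,1.5],"rotation":[0,0,0]}]' >/dev/null && python3 st.py
```

```text
t 10.25 box x,y 9.7 28.6 z 44.4 F bx,by,z -0.6 1.2 -0.1 w 0.004 toolx.by 1.0 -0.0 tilt [-0.    -0.001 -1.   ]
t 10.55 box x,y 9.8 28.6 z 43.5 F bx,by,z 0.7 0.2 -0.4 w 0.012 toolx.by 1.0 -0.001 tilt [ 0.  0. -1.]
t 10.85 box x,y 9.8 28.2 z 42.0 F bx,by,z -0.5 -0.5 -0.0 w 0.006 toolx.by 1.0 -0.0 tilt [-0. -0. -1.]
t 11.15 box x,y 9.8 28.2 z 40.5 F bx,by,z 0.6 0.4 0.7 w 0.003 toolx.by 1.0 -0.0 tilt [-0. -0. -1.]
t 11.45 box x,y 9.8 28.2 z 38.9 F bx,by,z 0.1 0.4 0.3 w 0.005 toolx.by 1.0 -0.0 tilt [-0. -0. -1.]
t 11.75 box x,y 9.8 28.2 z 37.5 F bx,by,z -0.0 0.5 0.0 w 0.003 toolx.by 1.0 -0.0 tilt [-0. -0. -1.]
t 12.05 box x,y 9.8 28.2 z 36.0 F bx,by,z -0.6 -0.4 0.1 w 0.006 toolx.by 1.0 -0.0 tilt [-0. -0. -1.]
```

```bash
python3 -m inch '[{"xyz":[0,0,1],"rotation":[0,0,0]},{"xyz":[0,0,1.5],"rotation":[0,0,0]},{"xyz":[0,0,1.5],"rotation":[0,0,0]}]' >/dev/null; python3 st.py && python3 -m inch '[{"xyz":[0,0,1],"rotation":[0,0,0]},{"xyz":[0,0,1.5],"rotation":[0,0,0]},{"xyz":[0,0,1.5],"rotation":[0,0,0]}]' >/dev/null && python3 st.py && python3 -m inch '[{"xyz":[0,0,1],"rotation":[0,0,0]},{"xyz":[0,0,1.5],"rotation":[0,0,0]},{"xyz":[0,0,1.5],"rotation":[0,0,0]}]' >/dev/null && python3 st.py && python3 -m inch '[{"xyz":[0,0,1],"rotation":[0,0,0]},{"xyz":[0,0,1.5],"rotation":[0,0,0]},{"xyz":[0,0,1.5],"rotation":[0,0,0]}]' >/dev/null && python3 st.py
```

```text
t 12.35 box x,y 9.8 28.2 z 34.4 F bx,by,z -0.2 -0.1 0.6 w 0.006 toolx.by 1.0 -0.0 tilt [-0. -0. -1.]
t 12.65 box x,y 10.0 28.3 z 33.3 F bx,by,z -1.1 -0.8 4.9 w 0.005 toolx.by 1.0 -0.0 tilt [ 0.  0. -1.]
```

```bash
python3 -m inch '[{"xyz":[0,0,0.5],"rotation":[0,0,0]},{"xyz":[0,0,0.8],"rotation":[0,0,0]},{"xyz":[0,0,0.8],"rotation":[0,0,0]}]' >/dev/null; python3 st.py; python3 -m inch '[{"xyz":[0,-2,0.2],"rotation":[0,0,0]},{"xyz":[0,-4,0.2],"rotation":[0,0,0]},{"xyz":[0,-6,0.2],"rotation":[0,0,0]}]' >/dev/null; python3 st.py
```

```text
t 12.95 box x,y 10.1 28.4 z 32.7 F bx,by,z -1.4 -2.3 8.0 w 0.006 toolx.by 1.0 -0.0 tilt [ 0.     0.001 -1.   ]
t 13.25 box x,y 5.1 28.6 z 32.9 F bx,by,z 3.9 -4.8 8.5 w 0.003 toolx.by 1.0 -0.0 tilt [ 0.001  0.002 -1.   ]
```

```bash
python3 -m inch '[{"xyz":[-0.3,-2,0.3],"rotation":[0,0,0]},{"xyz":[-0.3,-4,0.3],"rotation":[0,0,0]},{"xyz":[-0.3,-6,0.3],"rotation":[0,0,0]}]' >/dev/null; python3 st.py; python3 -m inch '[{"xyz":[0,-3,0],"rotation":[0,0,0]},{"xyz":[0,-6,0],"rotation":[0,0,0]},{"xyz":[0,-9,0],"rotation":[0,0,0]}]' >/dev/null; python3 st.py;  python3 -m inch '[{"xyz":[0,0,-4],"rotation":[0,0,0]},{"xyz":[0,0,-8],"rotation":[0,0,0]},{"xyz":[0,0,-8],"rotation":[0,0,0]}]' >/dev/null; python3 st.py
```

```text
t 13.55 box x,y -1.2 28.5 z 32.7 F bx,by,z 1.7 -1.7 11.4 w 0.002 toolx.by 1.0 -0.0 tilt [ 0.001  0.002 -1.   ]
t 13.85 box x,y -11.2 28.3 z 32.4 F bx,by,z -4.0 1.4 6.1 w 0.008 toolx.by 1.0 0.0 tilt [ 0.001  0.    -1.   ]
t 14.15 box x,y -10.8 28.1 z 40.2 F bx,by,z -0.3 1.0 1.3 w 0.007 toolx.by 1.0 -0.0 tilt [ 0.001  0.001 -1.   ]
```

```bash
python3 -m inch '[{"xyz":[0.3,21,0],"rotation":[0,0,0]},{"xyz":[0.3,21,4],"rotation":[0,0,0]},{"xyz":[0.3,21,7],"rotation":[0,0,0]},{"xyz":[0.3,21,7],"rotation":[0,0,0]}]' >/dev/null; python3 st.py; python3 -m inch '[{"xyz":[0,0,0.5],"rotation":[0,0,0]},{"xyz":[0,0,0.7],"rotation":[0,0,0]},{"xyz":[0,0,0.7],"rotation":[0,0,0]}]' >/dev/null; python3 st.py
```

```text
t 14.55 box x,y 10.2 28.4 z 32.8 F bx,by,z 3.2 -1.7 8.0 w 0.002 toolx.by 1.0 -0.0 tilt [ 0.001  0.001 -1.   ]
t 14.85 box x,y 10.2 28.5 z 32.5 F bx,by,z 2.4 -2.5 9.1 w 0.005 toolx.by 1.0 -0.001 tilt [ 0.001  0.002 -1.   ]
```

```bash
python3 -m inch '[{"xyz":[0,-2,0],"rotation":[0,0,0]},{"xyz":[0,-4,0],"rotation":[0,0,0]},{"xyz":[0,-6,0.1],"rotation":[0,0,0]}]' >/dev/null; python3 st.py;python3 -m inch '[{"xyz":[-0.3,-2,0.2],"rotation":[0,0,0]},{"xyz":[-0.3,-4,0.2],"rotation":[0,0,0]},{"xyz":[-0.3,-6,0.2],"rotation":[0,0,0]}]' >/dev/null; python3 st.py; python3 -m inch '[{"xyz":[0,-3,0],"rotation":[0,0,0]},{"xyz":[0,-6,0],"rotation":[0,0,0]},{"xyz":[0,-9,0],"rotation":[0,0,0]}]' >/dev/null; python3 st.py;  python3 -m inch '[{"xyz":[0,0,-4],"rotation":[0,0,0]},{"xyz":[0,0,-20],"rotation":[0,0,0]},{"xyz":[0,0,-20],"rotation":[0,0,0]}]' >/dev/null; python3 st.py
```

```text
t 15.15 box x,y 4.3 28.5 z 32.6 F bx,by,z 3.2 -2.7 11.4 w 0.007 toolx.by 1.0 -0.001 tilt [ 0.001  0.002 -1.   ]
t 15.45 box x,y -2.0 28.5 z 32.5 F bx,by,z -0.1 -1.1 12.3 w 0.006 toolx.by 1.0 -0.0 tilt [ 0.001  0.002 -1.   ]
t 15.75 box x,y -12.0 28.3 z 32.1 F bx,by,z 0.4 1.2 5.8 w 0.002 toolx.by 1.0 -0.0 tilt [ 0.001 -0.    -1.   ]
t 16.05 box x,y -11.0 28.4 z 52.8 F bx,by,z 0.1 0.1 0.2 w 0.005 toolx.by 1.0 -0.0 tilt [ 0.001  0.001 -1.   ]
```

Next is wheel 3, starting at x = −10, y = −12.

```bash
python3 -m inch '[{"xyz":[-40,1,0],"rotation":[0,0,0]},{"xyz":[-40,1,4],"rotation":[0,0,0]},{"xyz":[-40,1,7],"rotation":[0,0,0]},{"xyz":[-40,1,7],"rotation":[0,0,0]}]' >/dev/null; python3 st.py && python3 -m inch '[{"xyz":[0,0,1],"rotation":[0,0,0]},{"xyz":[0,0,1.5],"rotation":[0,0,0]},{"xyz":[0,0,1.5],"rotation":[0,0,0]}]' >/dev/null && python3 st.py && python3 -m inch '[{"xyz":[0,0,1],"rotation":[0,0,0]},{"xyz":[0,0,1.5],"rotation":[0,0,0]},{"xyz":[0,0,1.5],"rotation":[0,0,0]}]' >/dev/null && python3 st.py && python3 -m inch '[{"xyz":[0,0,1],"rotation":[0,0,0]},{"xyz":[0,0,1.5],"rotation":[0,0,0]},{"xyz":[0,0,1.5],"rotation":[0,0,0]}]' >/dev/null && python3 st.py && python3 -m inch '[{"xyz":[0,0,1],"rotation":[0,0,0]},{"xyz":[0,0,1.5],"rotation":[0,0,0]},{"xyz":[0,0,1.5],"rotation":[0,0,0]}]' >/dev/null && python3 st.py && python3 -m inch '[{"xyz":[0,0,1],"rotation":[0,0,0]},{"xyz":[0,0,1.5],"rotation":[0,0,0]},{"xyz":[0,0,1.5],"rotation":[0,0,0]}]' >/dev/null && python3 st.py && python3 -m inch '[{"xyz":[0,0,1],"rotation":[0,0,0]},{"xyz":[0,0,1.5],"rotation":[0,0,0]},{"xyz":[0,0,1.5],"rotation":[0,0,0]}]' >/dev/null && python3 st.py && python3 -m inch '[{"xyz":[0,0,1],"rotation":[0,0,0]},{"xyz":[0,0,1.5],"rotation":[0,0,0]},{"xyz":[0,0,1.5],"rotation":[0,0,0]}]' >/dev/null && python3 st.py && python3 -m inch '[{"xyz":[0,0,1],"rotation":[0,0,0]},{"xyz":[0,0,1.5],"rotation":[0,0,0]},{"xyz":[0,0,1.5],"rotation":[0,0,0]}]' >/dev/null && python3 st.py
```

```text
t 16.45 box x,y -10.3 -11.8 z 44.1 F bx,by,z 0.0 -0.1 0.8 w 0.005 toolx.by 1.0 -0.0 tilt [-0. -0. -1.]
t 16.75 box x,y -10.2 -11.8 z 43.1 F bx,by,z 0.5 0.3 -0.2 w 0.007 toolx.by 1.0 -0.001 tilt [ 0.  0. -1.]
t 17.05 box x,y -10.2 -12.1 z 41.7 F bx,by,z 0.7 -0.3 -0.2 w 0.005 toolx.by 1.0 -0.0 tilt [-0. -0. -1.]
t 17.35 box x,y -10.2 -12.1 z 40.2 F bx,by,z -0.8 -0.5 0.3 w 0.003 toolx.by 1.0 -0.0 tilt [-0. -0. -1.]
t 17.65 box x,y -10.2 -12.1 z 38.7 F bx,by,z -0.4 0.3 -0.1 w 0.003 toolx.by 1.0 -0.0 tilt [-0. -0. -1.]
t 17.95 box x,y -10.2 -12.1 z 37.2 F bx,by,z 0.7 -0.3 -0.7 w 0.002 toolx.by 1.0 -0.0 tilt [-0. -0. -1.]
t 18.25 box x,y -10.1 -12.0 z 35.8 F bx,by,z 0.3 -0.6 3.8 w 0.004 toolx.by 1.0 -0.0 tilt [ 0.  0. -1.]
```

```bash
python3 -m inch '[{"xyz":[0,0,0.5],"rotation":[0,0,0]},{"xyz":[0,0,1.1],"rotation":[0,0,0]},{"xyz":[0,0,1.1],"rotation":[0,0,0]}]' >/dev/null; python3 st.py;python3 -m inch '[{"xyz":[0,2,0.3],"rotation":[0,0,0]},{"xyz":[0,4,0.3],"rotation":[0,0,0]},{"xyz":[0,6,0.3],"rotation":[0,0,0]}]' >/dev/null; python3 st.py;  python3 -m inch '[{"xyz":[-0.3,2,0],"rotation":[0,0,0]},{"xyz":[-0.3,4,0],"rotation":[0,0,0]},{"xyz":[-0.3,6,0],"rotation":[0,0,0]}]' >/dev/null; python3 st.py
```

```text
t 18.55 box x,y -10.1 -11.9 z 34.9 F bx,by,z -2.4 -1.0 7.8 w 0.001 toolx.by 1.0 -0.0 tilt [ 0.  0. -1.]
t 18.85 box x,y -4.3 -11.9 z 34.8 F bx,by,z -3.4 -2.3 10.7 w 0.005 toolx.by 1.0 -0.0 tilt [ 0. -0. -1.]
t 19.15 box x,y 2.4 -11.9 z 35.0 F bx,by,z -1.2 -0.5 10.7 w 0.006 toolx.by 1.0 -0.0 tilt [ 0.001  0.001 -1.   ]
```

```bash
python3 -m inch '[{"xyz":[0,3,0],"rotation":[0,0,0]},{"xyz":[0,6,0],"rotation":[0,0,0]},{"xyz":[0,9,0],"rotation":[0,0,0]}]' >/dev/null; python3 st.py;  python3 -m inch '[{"xyz":[0,0,-4],"rotation":[0,0,0]},{"xyz":[0,0,-40],"rotation":[0,0,0]},{"xyz":[0,-50,-90],"rotation":[0,0,0]},{"xyz":[0,-90,-110],"rotation":[0,0,0]},{"xyz":[0,-130,-110],"rotation":[0,0,0]},{"xyz":[0,-150,-110],"rotation":[0,0,0]}]' >/dev/null; python3 st.py
python3 - <<'E'
from h import *
p,_=capture("top");q,_=capture("scene")
a=cv2.resize(p[212:296,288:408],(560,392),interpolation=2);b=cv2.resize(q[228:290,290:410],(387,200),interpolation=2)
im=np.zeros((592,560,3),np.uint8);im[:392]=a;im[392:,:387]=b
cv2.imwrite("pics/d.png",im[:,:,::-1])
E
```

```text
t 19.45 box x,y 12.1 -11.9 z 35.0 F bx,by,z 1.1 -2.4 5.4 w 0.006 toolx.by 1.0 -0.001 tilt [ 0.001  0.002 -1.   ]
t 20.05 box x,y -141.9 -12.8 z 145.3 F bx,by,z -0.3 -0.7 -0.6 w 0.0 toolx.by 1.0 -0.001 tilt [ 0.001  0.    -1.   ]
```

View pics/d.png

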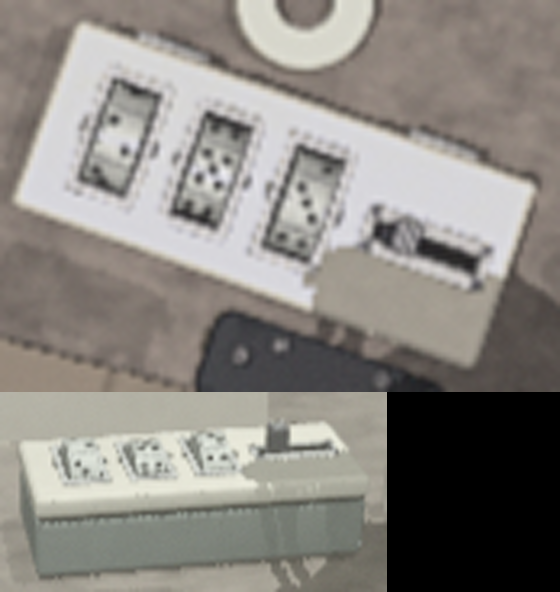

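The picture shows 2, 5 and 3 dots up, with the wheels at (120,138), (212,170) and (305,203). The bolt is still closed. Now I'll put the finger in the gap between wheel 3 and the tab.

```bash
python3 -m inch '[{"xyz":[-21.5,45,0],"rotation":[0,0,0]},{"xyz":[-21.5,95,0],"rotation":[0,0,0]},{"xyz":[-21.5,140,20],"rotation":[0,0,0]},{"xyz":[-21.5,142,60],"rotation":[0,0,0]},{"xyz":[-21.5,142,90],"rotation":[0,0,0]},{"xyz":[-21.5,142,92],"rotation":[0,0,0]},{"xyz":[-21.5,142,92],"rotation":[0,0,0]}]' >/dev/null; python3 st.py
```

```text
t 20.85 box x,y 3.0 -34.1 z 52.4 F bx,by,z -0.7 0.6 1.0 w 0.004 toolx.by 1.0 -0.0 tilt [-0.001 -0.001 -1.   ]
```

```bash
python3 -m inch '[{"xyz":[-0.5,-3,5],"rotation":[0,0,0]},{"xyz":[-0.5,-3,12],"rotation":[0,0,0]},{"xyz":[-0.5,-3,12],"rotation":[0,0,0]}]' >/dev/null; python3 st.py && python3 -m inch '[{"xyz":[0,0,3],"rotation":[0,0,0]},{"xyz":[0,0,6],"rotation":[0,0,0]},{"xyz":[0,0,6],"rotation":[0,0,0]}]' >/dev/null && python3 st.py && python3 -m inch '[{"xyz":[-2,0,0],"rotation":[0,0,0]},{"xyz":[-4,0,0],"rotation":[0,0,0]},{"xyz":[-6,0,0],"rotation":[0,0,0]},{"xyz":[-8,0,0],"rotation":[0,0,0]}]' >/dev/null && python3 st.py
```

```text
t 21.15 box x,y -0.3 -34.3 z 40.4 F bx,by,z 0.5 -0.5 -1.2 w 0.006 toolx.by 1.0 -0.001 tilt [ 0.  0. -1.]
t 21.45 box x,y -0.2 -34.4 z 34.1 F bx,by,z -0.3 0.2 0.7 w 0.004 toolx.by 1.0 -0.0 tilt [-0. -0. -1.]
t 21.85 box x,y -0.1 -42.4 z 34.4 F bx,by,z -0.8 2.0 -1.6 w 0.002 toolx.by 1.0 -0.0 tilt [ 0.  0. -1.]
```

```bash
python3 -m inch '[{"xyz":[-2,0,0],"rotation":[0,0,0]},{"xyz":[-4,0,0],"rotation":[0,0,0]},{"xyz":[-6,0,0],"rotation":[0,0,0]}]' >/dev/null; python3 st.py;  python3 -m inch '[{"xyz":[-2,0,0],"rotation":[0,0,0]},{"xyz":[-4,0,0],"rotation":[0,0,0]},{"xyz":[-6,0,0],"rotation":[0,0,0]},{"xyz":[-8,0,0],"rotation":[0,0,0]},{"xyz":[-10,0,0],"rotation":[0,0,0]}]' >/dev/null; python3 st.py
```

```text
t 22.15 box x,y -0.1 -48.5 z 34.4 F bx,by,z -0.1 2.0 0.3 w 0.006 toolx.by 1.0 -0.0 tilt [ 0.  0. -1.]
t 22.65 box x,y -0.1 -58.5 z 34.4 F bx,by,z -1.4 1.3 0.1 w 0.003 toolx.by 1.0 -0.0 tilt [-0.  0. -1.]
```

```bash
python3 -m inch '[{"xyz":[-1,0,0],"rotation":[0,0,0]},{"xyz":[-2,0,0],"rotation":[0,0,0]},{"xyz":[-2,0,0],"rotation":[0,0,0]}]' >/dev/null; python3 st.py;  python3 -m inch '[{"xyz":[-1,0,0],"rotation":[0,0,0]},{"xyz":[-1.5,0,0],"rotation":[0,0,0]},{"xyz":[-1.5,0,0],"rotation":[0,0,0]}]' >/dev/null; python3 st.py
```

```text
t 22.95 box x,y -0.2 -60.4 z 34.3 F bx,by,z -2.4 1.4 0.6 w 0.004 toolx.by 1.0 -0.0 tilt [ 0. -0. -1.]
t 23.25 box x,y -0.1 -61.4 z 34.4 F bx,by,z -2.3 6.3 -0.3 w 0.006 toolx.by 1.0 0.0 tilt [ 0.001  0.    -1.   ]
```

The push has reached the buffer, at 6.3 N. I'll back off, lift clear and check.

```bash
python3 -m inch '[{"xyz":[3,0,0],"rotation":[0,0,0]},{"xyz":[8,0,0],"rotation":[0,0,0]},{"xyz":[15,0,0],"rotation":[0,0,0]},{"xyz":[18,0,-10],"rotation":[0,0,0]},{"xyz":[18,0,-50],"rotation":[0,0,0]},{"xyz":[18,-40,-90],"rotation":[0,0,0]},{"xyz":[18,-90,-110],"rotation":[0,0,0]},{"xyz":[60,-130,-110],"rotation":[0,0,0]},{"xyz":[90,-160,-110],"rotation":[0,0,0]},{"xyz":[90,-160,-110],"rotation":[0,0,0]},{"xyz":[90,-160,-110],"rotation":[0,0,0]}]' >/dev/null; python3 st.py
python3 - <<'E'
from h import *
p,_=capture("top")
cv2.imwrite("pics/e.png",cv2.resize(p[170:300,240:440],(800,520),interpolation=2)[:,:,::-1])
E
```

```text
t 24.35 box x,y -161.0 28.7 z 144.8 F bx,by,z 1.2 -0.2 0.2 w 0.005 toolx.by 1.0 -0.003 tilt [ 0.  0. -1.]
```

View pics/e.png

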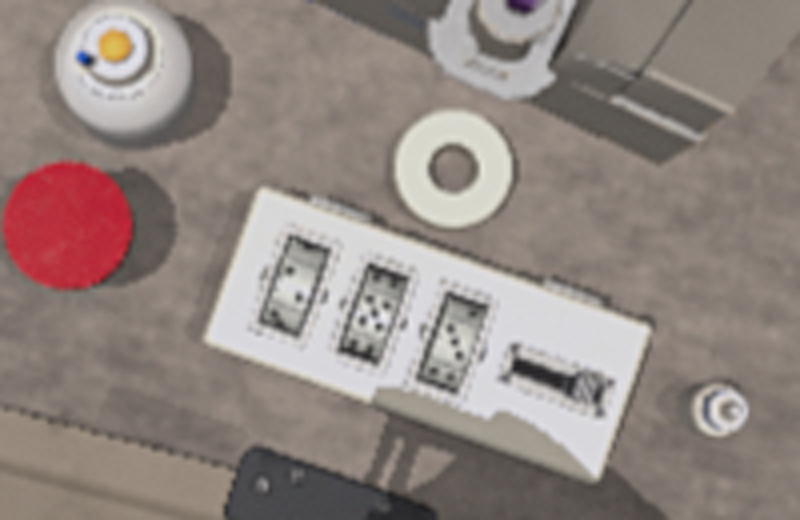

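The wheels show 2, 5 and 3 dots, and the tab is at the right end of its slot at (592,387). The bottles, cup and tape have not moved.

```bash
python3 -c "
from workcell import *
print(job_done())"
```

```text
the job is handed in; nothing more can be done
None
```

The job is handed in at about 24 s: the last picture shows 2, 5 and 3 dots up, the bolt at its right-hand stop and the bottles, cup and tape in place; the highest push I read was about 13 N, but no verdict came back.

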